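# Shut and lock the label printer's hatch

## Robot

A 6-joint arm with a two-finger parallel gripper is mounted at the origin on a cart in front of the work surface, level with it; the furniture and walls round the work are solid. World frame = base frame: x ahead of the robot, y to its left, z up, the work surface at z = 0. Lengths are in m, angles in degrees, forces in N, time in s.
With the tool pointing down it reaches from about 0.4 to 0.825 m from the base axis. Payload 7 kg.
Tool frame: the origin (TCP) lies midway between the tips of the shut fingers; the grasp point (between the pads) lies 19 mm behind it; z points along the fingers, y is the line along which they close (so a half turn about z gives the same grasp; the last joint's range is limited). The gripper opens to 85 mm and grips with 20 to 120 N. Pads are 22 mm wide; open, the fingers measure 114 mm over their backs; the gripper's body (76 mm by 85 mm) begins 54 mm behind the grasp point. The pads swing forward as they close: fully open they stand 13 mm farther back than shut.
Start: joints at [-58.379, 20.546, 0.682, 0, -70.136, -16.507], TCP at [0.176, -0.652, 0.231] pointing down, gripper open.
Joint ranges: [-176.03, 176.03], [-82.01, 121.73], [-58.28, 71.71], [-173.87, 95.51], [-174.79, -0.11], [-173.66, 173.66]. Speed limits (degrees/s): [136.94, 136.94, 172.46, 180, 180, 180].

## Interface

Orientations are given as a 3x3 rotation matrix whose columns are the frame's x, y, z axes.
In Python, from cell import get_state, grab_frame, hand_in, search_frame, masks_of, pinpoint gives the robot as it stands.
- The arm moves only by the tool apply_moves, never from a script. Its argument "motion" is a list of rows, each an object with "offset": the shift along the tool's x, y, z in cm, a list of three; "turn": the turn about the tool's z in rad; "hand": the finger opening in cm, from 0 to 8.54. In form: [{"offset": [dx, dy, dz], "turn": turn, "hand": hand}, ...]. A call has exactly 5 rows; each row is the pose to reach, as a shift and turn from the pose commanded when the call began, along the tool's axes at that moment; what a row does not reach only later rows make up. A row lasts 1/10 s, in which the tool goes at most 50 mm and 8.59 degrees, less where a joint would pass 70% of its speed; a pose out of reach is approached as far as the arm can. A call with a gripper value outside its range is refused whole. The fingers move at their own pace and stop on an object; "grip_force" is the grip in N (left out, the last holds). Time passes only in rows, so rows that repeat a pose let the fingers close, or fill a call up. It gives the time, the measured TCP pose, the force, the opening and the grip force at its end, in the units of the state.
- get_state(): the state, without advancing time (a new reading comes with each control period).
- grab_frame(name): name is "side" or "top"; returns a dict with "frame" (420x560x3 uint8, red, green, blue), "K" (3x3 intrinsics, pixels), "k1" (the pictures are not rectified: a ray, as slopes to the right and down, at radius r is drawn at 1 + k1 r^2 times it, then the intrinsics apply), "view" (4x4, takes a point from world to camera coordinates). Camera axes: x right, y down, z forward; pixel columns grow to the right and rows downward; lengths in m; the calibration is good to about 2 mm. A picture is of the moment at which its call begins. There is no depth.
- hand_in(): hands the job in; it is judged then, once.
Trained networks look in a picture, given as the dict that the camera call returned (one of the last four; its "shot" number tells which), for a name from the list of things; names that differ only in an ending like _2 or _b are one class to them, and where a whole thing is asked for, a point or a joint stands for the part that bears it (a point fixed in the world has none). Each returns a list of dicts, best first, with "conf" (0 to 1); they miss things now and then, are a little off and sometimes report something else, mostly with a low value. They report only what shows in the picture. A call takes as long as a camera call.
- search_frame(picture, label): "xy" ([column, row] in pixels, amid what is visible of it).
- masks_of(picture, label): "pixels" (420x560 bool, what is visible of it) and "xy" ([column, row] in pixels, amid what is visible of it).
- pinpoint(picture, label): "xy" ([column, row] in pixels: a listed point, or the origin of a listed thing).
The state is a dict: "t": time; "joints": joint angles; "joint_vel": joint speeds; "tau": joint torques, N m; "tcp_pos": TCP position; "orientation": TCP orientation; "ft_force": force on the tool from outside, world axes, zero at the start; "wrist_torque": the same for the moment, N m; "gripper_width": finger opening in m; "grip_force": force on a finger pad.
Only numpy, scipy, OpenCV 4.12 (cv2) and the standard library are available. Lean on these libraries where they do the work, as an engineer would, in place of code of your own. Each camera call takes 0.05 s, during which the arm holds its last target. There are 200 camera calls.

## Task

The top hatch of the white label printer has been left ajar. Push the hatch fully shut with the fingertips, then set a fingertip in the slot of the orange turn disc on it and turn the disc clockwise, seen from above, a quarter turn to its stop, so that the hatch is locked. Only push: do not raise the hatch, and leave the things that stand around where they are.

Things in the scene. Friction and masses are not known exactly. Their poses are not given: they have to be found in the camera images.
- printer: white label printer, fixed, 240 mm deep (x) x 210 mm wide (y) x 100 mm high. Origin: centre of its underside, on the worktop; x points from its front (near the robot) to its back, y to its left, z up. The hatch on top is a grey plate hinged along y, 100 mm behind the origin and 104 mm up: 215 mm from hinge to front edge, 190 mm wide, 8 mm thick; shut, its upper face is 108 mm above the worktop.
- hatch (a joint): angle of the hatch (rad): 0 = shut, at its stop; grows as its front edge rises; at the start 0.33 to 0.5. The hinge is stiff: the hatch stays where it is left; about 2 to 5 N downward near its front edge moves it.
- hatch_push (a point): bare spot on the hatch's upper face near its front left corner, good for pushing down: 188 mm from the hinge line, 74 mm left of the centre line, 27 mm from the front edge, 21 mm from the side edge. Moves with the hatch (z out of the plate). Shut: 88 mm ahead of the printer's origin, 74 mm to its left, 108 mm up.
- latch (a joint): angle of the orange turn disc (rad): 0 = open, slot along the printer's x; grows clockwise seen from above; stop at 1.571 = locked, slot along the printer's y, pointing at two white marks. At the start 0 to 0.3. Friction about 0.12 N m: it stays where it is left. Turned before the hatch is shut, its tongue fouls a keeper and the hatch cannot shut.
- latch_slot (a point): centre of the slot's floor, on the disc's axis; frame turns with the disc, x along the slot, z out of it. Hatch shut: 50 mm ahead of the printer's origin, on its centre line, 111 mm up. Disc 96 mm across; slot 96 mm long, 30 wide, 14 deep between the disc's two orange halves, ends closed by a fixed black collar (inner diameter 99 mm, outer 112) level with the disc's top.
- label_roll: loose white roll of labels, 61 mm across, 40 mm high, standing on the worktop to the right of the printer; origin at the centre of its underside. A bystander.
- timer: loose red and white kitchen timer, 58 mm across, 46 mm high, to the left of the printer; origin at the centre of its underside. A bystander.
- marker: loose green and white marker pen, 135 mm long, lying to the right of the printer; origin at the centre of its underside. A bystander.
- small_tin: loose green and gold tin, 75 mm across, 58 mm high, behind the printer to the left; origin at the centre of its underside. A bystander.
- ladle: loose red plastic ladle, 185 mm long, 42 mm wide, lying behind the printer; origin at the centre of its underside. A bystander.

How it is judged:
By the outcome, as a careful person would: the job done as asked, in the order asked, and still so for the second after the job is handed in, with the robot touching nothing.
It also fails if it takes over 51 s, if anything falls off the work surface, if the arm or the gripper's body presses on something with over 40 N, if the wrist force passes 120 N, or if a joint passes its speed limit or range.

## Working session

There is one attempt and no reset: what is moved stays moved. The work goes in short steps, Python scripts to look and compute and a tool call to move; the robot and the scene stay as the last step left them, time stands still between calls to the robot, and variables do not carry over. Pictures are saved under pics/ and viewed, at most 10 in all, crops included, and the job is handed in when it is done.

Besides the shell and the picture viewer there is one more tool, called as name(argument=value, ...), one argument or row to a line, values as JSON. apply_moves: Moves the arm, as the interface text tells. Its arguments: {"type":"object","properties":{"motion":{"type":"array","items":{"type":"object","properties":{"offset":{"type":"array","items":{"type":"number"}},"turn":{"type":"number"},"hand":{"type":"number"}}}},"grip_force":{"type":"number"}},"required":["motion"]}

```bash
mkdir -p pics; ls; cat > h.py <<'E'
import numpy as np, cv2
from cell import *
def ray(p,xy):
    K=np.array(p["K"]);k=p["k1"]
    u=np.array([(xy[0]-K[0,2])/K[0,0],(xy[1]-K[1,2])/K[1,1]]);s=u.copy()
    for _ in range(20): s=u/(1+k*(s@s))
    V=np.array(p["view"]);R=V[:3,:3]
    d=R.T@np.array([s[0],s[1],1.]);return -R.T@V[:3,3],d/np.linalg.norm(d)
def proj(p,X):
    V=np.array(p["view"]);K=np.array(p["K"]);c=V[:3,:3]@np.asarray(X)+V[:3,3];s=c[:2]/c[2]
    s=s*(1+p["k1"]*(s@s));return np.array([K[0,0]*s[0]+K[0,2],K[1,1]*s[1]+K[1,2]])
def atz(p,xy,z):
    o,d=ray(p,xy);return o+d*(z-o[2])/d[2]
def tri(ps,xys):
    A=0;b=0
    for p,xy in zip(ps,xys):
        o,d=ray(p,xy);M=np.eye(3)-np.outer(d,d);A=A+M;b=b+M@o
    return np.linalg.solve(A,b)
E
python3 - <<'E'
from h import *
np.set_printoptions(precision=4,suppress=True)
P={n:grab_frame(n) for n in("side","top")}
cv2.imwrite("pics/a.png",np.vstack([P["side"]["frame"],P["top"]["frame"]])[:,:,::-1].copy()) if 0 else None
for n in P: cv2.imwrite(f"pics/{n}0.png",P[n]["frame"][:,:,::-1].copy())
for l in("printer","hatch_push","latch_slot","label_roll","timer","marker","small_tin","ladle"):
    r={}
    for n in P:
        q=pinpoint(P[n],l); print(l,n,[(np.round(a["xy"],1),round(a["conf"],2)) for a in q[:2]])
        if q: r[n]=q[0]["xy"]
    if len(r)==2: print("   tri",tri([P[n] for n in r],list(r.values())))
s=get_state();print(s)
E
```

```text
pics
printer side [(array([259. , 224.9]), 0.72)]
printer top [(array([246.5, 227.1]), 0.65)]
   tri [ 0.5512 -0.2639 -0.0092]
hatch_push side [(array([240. , 141.2]), 0.87), (array([246.8, 168. ]), 0.47)]
hatch_push top [(array([207.5, 248.1]), 0.93)]
   tri [ 0.4958 -0.1856  0.1992]
latch_slot side [(array([246.5, 167.8]), 0.57)]
latch_slot top [(array([130.1, 164.7]), 0.6), (array([242.9, 238.4]), 0.58)]
   tri [ 0.5983 -0.0214  0.0699]
label_roll side [(array([226.1, 262.4]), 0.82)]
label_roll top [(array([308.4, 262.6]), 0.84)]
   tri [ 0.4699 -0.4209  0.0086]
timer side []
timer top []
marker side [(array([182.5, 354.6]), 0.93)]
marker top [(array([397.2, 277. ]), 0.77)]
   tri [ 0.4223 -0.6542  0.0015]
small_tin side []
small_tin top [(array([128.6, 164.6]), 0.89)]
ladle side [(array([337.2, 191.9]), 0.59)]
ladle top [(array([201.7, 146.9]), 0.78), (array([247.8, 228.5]), 0.32)]
   tri [ 0.7652 -0.146   0.0153]
{'t': 0.9, 'joints': array([-58.3794,  20.5458,   0.6833,  -0.0011, -70.1358, -16.5079]), 'joint_vel': array([-0.0477,  0.0372, -0.0371,  0.0072, -0.0458, -0.0682]), 'tau': array([  0.0003, -58.2952,  29.3667,   6.9419,  -0.0004,   0.    ]), 'tcp_pos': array([ 0.176 , -0.6516,  0.2313]), 'orientation': array([[-0.9654, -0.2607,  0.    ],
       [-0.2607,  0.9654, -0.    ],
       [-0.    , -0.    , -1.    ]]), 'ft_force': array([ 0.3023, -0.1433, -0.617 ]), 'wrist_torque': array([-0.0292,  0.0509, -0.0085]), 'grip_force': 0.0, 'gripper_width': 0.08541383233214865}
```

View pics/side0.png

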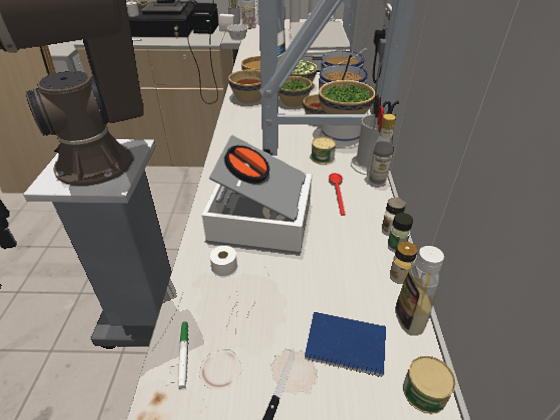

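View pics/top0.png

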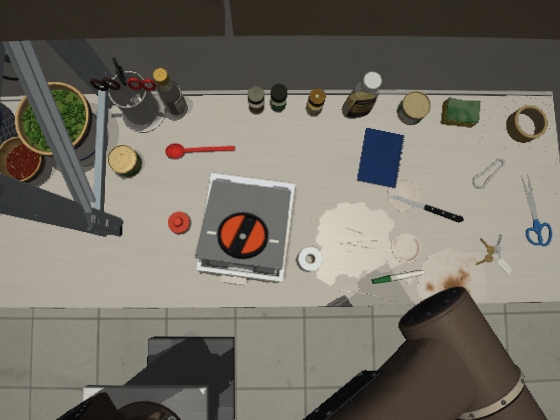

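```bash
python3 - <<'E'
from h import *
np.set_printoptions(precision=4,suppress=True)
P={n:grab_frame(n) for n in("side","top")}
A=P["side"],P["top"]
pr=tri(A,[(259,224.9),(246.5,227.1)]);ps=tri(A,[(240,141.2),(207.5,248.1)]);sl=tri(A,[(246.5,167.8),(242.9,238.4)])
print(pr,ps,sl)
from scipy.optimize import least_squares
obs={"o":((259,224.9),(246.5,227.1)),"p":((240,141.2),(207.5,248.1)),"s":((246.5,167.8),(242.9,238.4))}
def pts(v):
    x,y,w,t=v
    def W(l,yy,h): # dist from hinge, y, height above hinge axis in plate normal
        lx=100-(l*np.cos(t)-h*np.sin(t)) if 0 else 100-l*np.cos(t)+h*np.sin(t); lz=104+l*np.sin(t)+h*np.cos(t)
        c,s=np.cos(w),np.sin(w);return np.array([x+(c*lx-s*yy)/1e3,y+(s*lx+c*yy)/1e3,lz/1e3])
    return {"o":np.array([x,y,0]),"p":W(188,74,4),"s":W(150,0,7)}
f=lambda v:np.concatenate([proj(A[i],pts(v)[k])-obs[k][i] for k in obs for i in(0,1)])
r=least_squares(f,[.55,-.26,0,.4],loss="soft_l1");print(r.x,np.degrees(r.x[2]),f(r.x).reshape(-1,2));print(pts(r.x))
for n,c in(("side",A[0]),("top",A[1])):
  for l in("timer","small_tin","marker","hatch","printer"):
    q=masks_of(c,l)
    for a in q[:1]:
        ys,xs=np.where(a["pixels"]);print(n,l,a["conf"],a["xy"],xs.min(),xs.max(),ys.min(),ys.max())
E
```

```text
[ 0.5512 -0.2639 -0.0092] [ 0.4958 -0.1856  0.1992] [ 0.5178 -0.261   0.1709]
[ 0.5499 -0.2671 -0.1513  0.4526] -8.668273520582902 [[ 1.5824 -2.1904]
 [ 1.5196  2.4237]
 [-1.6788  3.0842]
 [-0.6187 -0.8898]
 [-1.2012 -1.2402]
 [ 0.2004 -1.924 ]]
{'o': array([ 0.5499, -0.2671,  0.    ]), 'p': array([ 0.4945, -0.1838,  0.1898]), 's': array([ 0.5185, -0.2623,  0.1759])}
side timer 0.54 [256.2, 201.7] 202 309 136 253
side small_tin 0.55 [321.6, 151.7] 311 335 138 164
side marker 0.96 [182.5, 354.1] 177 188 322 387
side hatch 0.91 [258.9, 177.9] 210 301 137 218
side printer 0.8 [254.7, 200.6] 202 310 136 253
top timer 0.57 [180.3, 225.2] 168 191 211 234
top small_tin 0.83 [126.6, 158.1] 108 140 144 177
top marker 0.64 [399.4, 277.1] 373 423 270 282
top hatch 0.83 [243.2, 225.8] 196 291 181 268
top printer 0.95 [245.3, 224.6] 196 295 172 284
```

The side view shows the hatch raised on the printer at (258,190), with the disc at (247,165). The top view shows the disc at (243,236) with its slot roughly along x, the timer at (179,222), the roll at (310,258) and the tin at (124,160). The networks' "timer" in the side view and "slot" at (130,165) are false. The model fit puts the hatch at about 0.45 rad. I'll go above the push spot with the fingers shut.

apply_moves(
  motion=[
    {"offset": [-3,3,-5],"turn": 0.15,"hand": 0},
    {"offset": [-7,6,-8],"turn": 0.3,"hand": 0},
    {"offset": [-11,9.5,-8],"turn": 0.45,"hand": 0},
    {"offset": [-15,13,-8],"turn": 0.6,"hand": 0},
    {"offset": [-19,16.5,-8],"turn": 0.75,"hand": 0},
  ],
)

```text
t: 2.0
tcp_pos: [0.2953, -0.4748, 0.3113]
orientation: [[-0.896, 0.444, 0.001], [0.444, 0.896, -0.001], [-0.002, -0.0, -1.0]]
ft_force: [1.1, -0.4, 0.8]
gripper_width: 0.0126
grip_force: 0.0
```

```bash
python3 - <<'E'
from h import *
np.set_printoptions(precision=4,suppress=True)
A=grab_frame("side"),grab_frame("top")
s=get_state();print(s["t"],s["joints"],s["tcp_pos"],s["orientation"][:,1],s["gripper_width"])
# yaw from printer mask rect in top view
q=masks_of(A[1],"printer")
if q:
    m=q[0]["pixels"].astype(np.uint8);c=max(cv2.findContours(m,0,2)[0],key=cv2.contourArea)
    b=cv2.boxPoints(cv2.minAreaRect(c));w=np.array([atz(A[1],x,.1)for x in b]);print(b,w)
t=s["orientation"].T@(np.array([.4945,-.184,.26])-s["tcp_pos"]);print("to go cm",t*100)
for l,z in(("timer",.046),("label_roll",.04),("small_tin",.058)):
    q=masks_of(A[1],l)
    if q: print(l,q[0]["conf"],atz(A[1],q[0]["xy"],z))
E
```

```text
2.1 [-37.8215   7.0094  -6.8103  -0.0456 -76.0414 -78.3212] [ 0.2969 -0.4729  0.3117] [0.4408 0.8976 0.0003] 0.0006341170001259071
[[102.  159. ]
 [122.5 138.5]
 [146.  162. ]
 [125.5 182.5]] [[ 0.7175  0.0883  0.1   ]
 [ 0.7688  0.0392  0.1   ]
 [ 0.7086 -0.0212  0.1   ]
 [ 0.658   0.0277  0.1   ]]
to go cm [-4.9948 34.6411  5.1937]
timer 0.59 [ 0.5697 -0.0938  0.046 ]
label_roll 0.76 [ 0.4829 -0.4295  0.04  ]
small_tin 0.68 [0.7212 0.0454 0.058 ]
```

apply_moves(
  motion=[
    {"offset": [0,4,0],"turn": -0.15,"hand": 0},
    {"offset": [-1,8.5,0],"turn": -0.3,"hand": 0},
    {"offset": [-2,13,0],"turn": -0.45,"hand": 0},
    {"offset": [-3,17.5,0],"turn": -0.6,"hand": 0},
    {"offset": [-3.5,22,0],"turn": -0.75,"hand": 0},
  ],
)

```text
t: 2.8
tcp_pos: [0.423, -0.2936, 0.3101]
orientation: [[-0.955, -0.297, -0.001], [-0.297, 0.955, -0.0], [0.001, 0.0, -1.0]]
ft_force: [1.6, -0.3, -0.5]
gripper_width: 0.0002
grip_force: 0.0
```

```bash
python3 - <<'E'
from h import *
np.set_printoptions(precision=4,suppress=True)
s=get_state();print(s["t"],s["joints"],s["tcp_pos"],s["orientation"],s["ft_force"])
t=s["orientation"].T@(np.array([.4945,-.184,.26])-s["tcp_pos"]);print("to go cm",t*100)
E
```

```text
2.8 [-12.8838   2.7874 -11.7453   0.0124 -75.5014 -59.8623] [ 0.423  -0.2936  0.3101] [[-0.955  -0.2967 -0.0006]
 [-0.2967  0.955  -0.0001]
 [ 0.0006  0.0001 -1.    ]] [ 1.6465 -0.2936 -0.5179]
to go cm [-10.0824   8.3437   5.0044]
```

apply_moves(
  motion=[
    {"offset": [-3,2.5,0],"turn": -0.14,"hand": 0},
    {"offset": [-6,5,0],"turn": -0.28,"hand": 0},
    {"offset": [-9,7.5,0],"turn": -0.42,"hand": 0},
    {"offset": [-10.2,8.4,2.5],"turn": -0.56,"hand": 0},
    {"offset": [-10.2,8.4,5],"turn": -0.7,"hand": 0},
  ],
)

```text
t: 3.3
tcp_pos: [0.4971, -0.1831, 0.2608]
orientation: [[-0.537, -0.844, 0.003], [-0.844, 0.537, 0.0], [-0.002, -0.003, -1.0]]
ft_force: [-0.0, -0.5, -1.1]
gripper_width: -0.0001
grip_force: 0.0
```

```bash
python3 - <<'E'
from h import *
np.set_printoptions(precision=4,suppress=True)
A=grab_frame("side"),grab_frame("top")
s=get_state();print(s["t"],s["joints"],s["tcp_pos"],s["orientation"],s["ft_force"])
im=np.hstack([A[0]["frame"][90:290,160:360],A[1]["frame"][140:340,140:340]])[:,:,::-1]
cv2.imwrite("pics/b.png",cv2.resize(im,(800,400),interpolation=cv2.INTER_CUBIC))
for n in(0,1):print([(np.round(a["xy"],1),a["conf"]) for a in pinpoint(A[n],"hatch_push")[:2]],proj(A[n],s["tcp_pos"]))
E
```

```text
3.4 [  0.9032   5.7338 -15.3675  -0.0444 -69.2661 -33.6704] [ 0.4931 -0.1838  0.2571] [[-0.5415 -0.8407 -0.0064]
 [-0.8407  0.5415  0.0006]
 [ 0.003   0.0057 -1.    ]] [ 0.0958  0.1506 -0.9123]
[(array([239.9, 143.8]), 0.61)] [235.8394 119.9832]
[(array([206.3, 249.4]), 0.73)] [202.713  246.1973]
```

View pics/b.png

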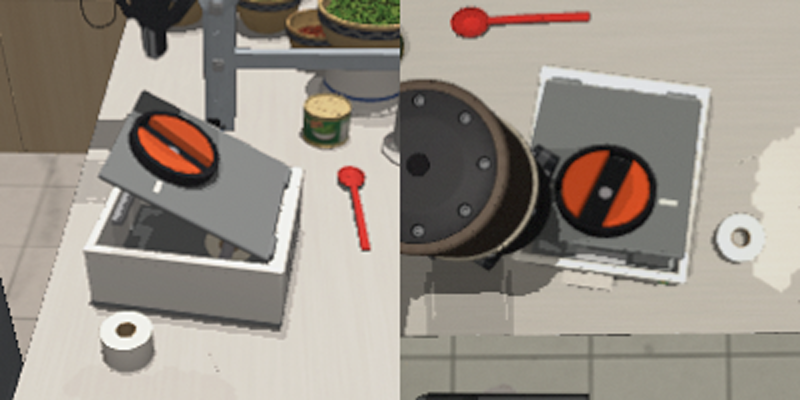

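The left half shows the gripper above the hatch's front left corner. The right half shows the disc's slot leaning about 15° clockwise, and the things around are untouched. Next I descend onto the corner and push along its arc.

apply_moves(
  motion=[
    {"offset": [0,0,2.5],"turn": -0.1,"hand": 0},
    {"offset": [0,0,4.5],"turn": -0.2,"hand": 0},
    {"offset": [0,0,6],"turn": -0.3,"hand": 0},
    {"offset": [0.1,0.3,7.3],"turn": -0.3,"hand": 0},
    {"offset": [0.2,0.5,8.5],"turn": -0.3,"hand": 0},
  ],
)

```text
t: 4.0
tcp_pos: [0.4912, -0.1838, 0.1766]
orientation: [[-0.275, -0.961, 0.002], [-0.961, 0.275, -0.001], [-0.0, -0.002, -1.0]]
ft_force: [-0.4, 0.5, 3.5]
gripper_width: -0.0001
grip_force: 1.3
```

apply_moves(
  motion=[
    {"offset": [0,0.4,1.4],"turn": 0,"hand": 0},
    {"offset": [0,0.8,2.8],"turn": 0,"hand": 0},
    {"offset": [0.1,1.2,4.2],"turn": 0,"hand": 0},
    {"offset": [0.1,1.5,5.5],"turn": 0,"hand": 0},
    {"offset": [0.2,1.7,6.6],"turn": 0,"hand": 0},
  ],
)

```text
t: 4.5
tcp_pos: [0.4747, -0.1805, 0.11]
orientation: [[-0.274, -0.962, 0.003], [-0.962, 0.274, -0.0], [-0.001, -0.003, -1.0]]
ft_force: [0.7, 0.1, 3.0]
gripper_width: -0.0001
grip_force: 1.2
```

apply_moves(
  motion=[
    {"offset": [0,0,0.2],"turn": 0,"hand": 0},
    {"offset": [0,0,0.4],"turn": 0,"hand": 0},
    {"offset": [0,0,0.5],"turn": 0,"hand": 0},
    {"offset": [0,0,0.5],"turn": 0,"hand": 0},
    {"offset": [0,0,0.5],"turn": 0,"hand": 0},
  ],
)

```text
t: 5.0
tcp_pos: [0.4739, -0.1805, 0.1078]
orientation: [[-0.272, -0.962, 0.002], [-0.962, 0.272, -0.001], [0.0, -0.002, -1.0]]
ft_force: [-8.9, 5.4, 29.4]
gripper_width: -0.0
grip_force: 14.9
```

apply_moves(
  motion=[
    {"offset": [0,0,-3],"turn": 0,"hand": 0},
    {"offset": [0,0,-7],"turn": 0,"hand": 2},
    {"offset": [-3,2,-9],"turn": 0,"hand": 4},
    {"offset": [-6,3,-9],"turn": 0,"hand": 4},
    {"offset": [-6,3,-9],"turn": 0,"hand": 4},
  ],
)

```text
t: 5.5
tcp_pos: [0.4607, -0.1121, 0.1958]
orientation: [[-0.271, -0.963, 0.002], [-0.963, 0.271, 0.001], [-0.002, -0.002, -1.0]]
ft_force: [-0.1, 0.4, -0.5]
gripper_width: 0.0403
grip_force: 0.0
```

```bash
python3 - <<'E'
from h import *
np.set_printoptions(precision=4,suppress=True)
A=grab_frame("side"),grab_frame("top")
s=get_state();print(s["t"],s["joints"],s["tcp_pos"],s["orientation"],s["ft_force"],s["gripper_width"])
im=np.hstack([A[0]["frame"][120:270,180:330],A[1]["frame"][165:315,170:320]])[:,:,::-1]
cv2.imwrite("pics/c.png",cv2.resize(im,(800,400),interpolation=cv2.INTER_CUBIC))
for l in("hatch_push","latch_slot"):
  r=[]
  for n in(0,1):
    q=pinpoint(A[n],l);print(l,[(np.round(a["xy"],1),a["conf"]) for a in q[:2]]);r.append(q[0]["xy"] if q else None)
  z=.108 if l=="hatch_push" else .111
  for n in(0,1):
    if r[n]: print(atz(A[n],r[n],z))
  if all(r):print(tri(A,r))
for n in(0,1): # orange disc
  h=cv2.cvtColor(A[n]["frame"],cv2.COLOR_RGB2HSV)
  m=((h[...,0]<15)&(h[...,1]>180)&(h[...,2]>120)).astype(np.uint8)
  x0,y0,x1,y1=((205,130,290,215),(208,200,280,275))[n]
  k=np.zeros_like(m);k[y0:y1,x0:x1]=1;m&=k
  nl,lab,st,ce=cv2.connectedComponentsWithStats(m)
  C=[(st[i,4],ce[i]) for i in range(1,nl) if st[i,4]>40];C.sort(key=lambda a:-a[0])
  W=[atz(A[n],c,.125) for _,c in C[:2]];print([(a,c) for a,c in C],W)
  if len(W)==2:
    d=W[0]-W[1];print("mid",(W[0]+W[1])/2,"slot angle",(np.degrees(np.arctan2(d[1],d[0]))+90)%180,"dist",np.linalg.norm(d))
E
```

```text
5.6 [  9.9711   3.0519 -26.8852  -0.003  -60.0376 -25.6742] [ 0.4606 -0.1137  0.1949] [[-0.2707 -0.9627  0.0004]
 [-0.9627  0.2707  0.0001]
 [-0.0002 -0.0004 -1.    ]] [-0.1457  0.4356 -0.2576] 0.03996180140494087
hatch_push [(array([231.9, 170. ]), 0.72), (array([223.8, 265.8]), 0.16)]
hatch_push [(array([209. , 259.5]), 0.71)]
[ 0.4713 -0.1791  0.108 ]
[ 0.4699 -0.1786  0.108 ]
[ 0.4705 -0.1784  0.1074]
latch_slot [(array([239.9, 186.2]), 0.69)]
latch_slot [(array([240.8, 247.4]), 0.89)]
[ 0.5005 -0.2543  0.111 ]
[ 0.4977 -0.2538  0.111 ]
[ 0.499  -0.2535  0.1101]
[(np.int32(233), array([244.7468, 177.0601])), (np.int32(231), array([233.8961, 189.329 ]))] [array([ 0.5117, -0.2342,  0.125 ]), array([ 0.4899, -0.286 ,  0.125 ])]
mid [ 0.5008 -0.2601  0.125 ] slot angle 157.1539730482354 dist 0.056156852837464404
[(np.int32(401), array([231.1421, 241.4389])), (np.int32(382), array([253.6728, 250.6963]))] [array([ 0.511, -0.232,  0.125]), array([ 0.489 , -0.2844,  0.125 ])]
mid [ 0.5    -0.2582  0.125 ] slot angle 157.2634844593802 dist 0.05677979386753807
```

View pics/c.png

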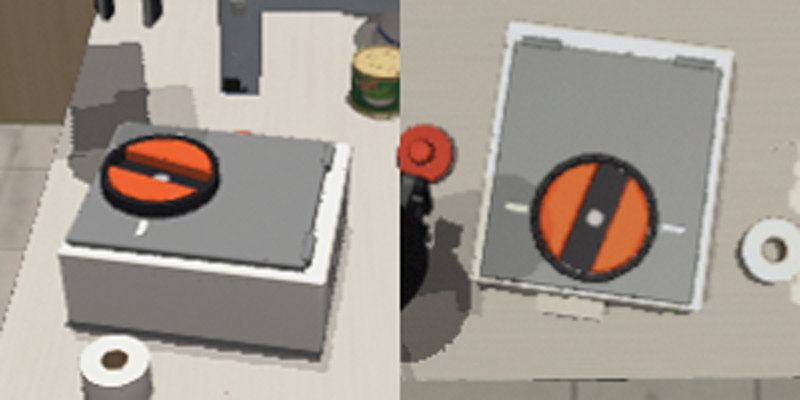

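Both halves show the hatch flat and shut. The slot points at 157° in the world (both cameras agree), with the disc's centre near (0.500, -0.257), and the roll and timer have not moved. I'll hover above the slot with the fingers spread along it.

apply_moves(
  motion=[
    {"offset": [4,-2.5,0],"turn": 0.06,"hand": 4},
    {"offset": [8,-5,0],"turn": 0.12,"hand": 4},
    {"offset": [12.7,-7.7,0],"turn": 0.124,"hand": 4},
    {"offset": [12.7,-7.7,2.5],"turn": 0.124,"hand": 4},
    {"offset": [12.7,-7.7,5],"turn": 0.124,"hand": 4},
  ],
)

```text
t: 6.3
tcp_pos: [0.5002, -0.2599, 0.1432]
orientation: [[-0.392, -0.92, -0.0], [-0.92, 0.392, -0.0], [0.0, 0.0, -1.0]]
ft_force: [-0.2, 0.3, -1.2]
gripper_width: 0.0398
grip_force: 0.0
```

```bash
python3 - <<'E'
from h import *
np.set_printoptions(precision=4,suppress=True)
A=grab_frame("side"),grab_frame("top")
s=get_state();R=s["orientation"];print(s["t"],s["tcp_pos"],np.degrees(np.arctan2(R[1,1],R[0,1])),s["gripper_width"])
print("to go cm, TCP z .113:",R.T@(np.array([.500,-.257,.113])-s["tcp_pos"])*100, proj(A[0],s["tcp_pos"]))
im=A[0]["frame"][120:240,180:330][:,:,::-1]
cv2.imwrite("pics/d.png",cv2.resize(im,(750,600),interpolation=cv2.INTER_CUBIC))
E
```

```text
6.4 [ 0.4975 -0.2578  0.1405] 156.9869846350995 0.03984068180350521
to go cm, TCP z .113: [-0.1775 -0.2229  2.7434] [237.7632 177.4405]
```

View pics/d.png

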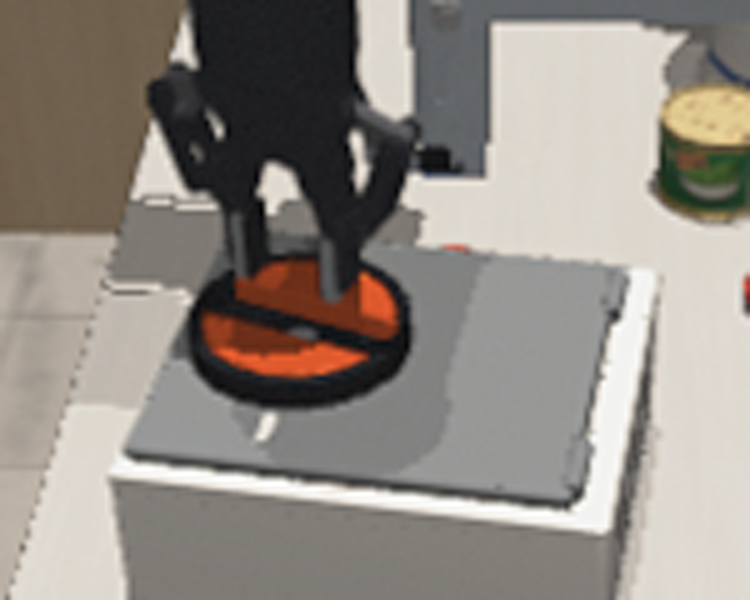

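The fingers hang parallel to the slot and above the disc at about (290,280) in the crop. I'll go down into the slot.

apply_moves(
  motion=[
    {"offset": [0,0,0.8],"turn": 0,"hand": 4},
    {"offset": [0,0,1.6],"turn": 0,"hand": 4},
    {"offset": [0,0,2.2],"turn": 0,"hand": 4},
    {"offset": [0,0,2.7],"turn": 0,"hand": 4},
    {"offset": [0,0,3.0],"turn": 0,"hand": 4},
  ],
)

```text
t: 6.9
tcp_pos: [0.5004, -0.2569, 0.1144]
orientation: [[-0.388, -0.922, 0.0], [-0.922, 0.388, -0.0], [-0.0, -0.0, -1.0]]
ft_force: [-0.7, 0.1, -0.3]
gripper_width: 0.0399
grip_force: 0.0
```

apply_moves(
  motion=[
    {"offset": [0,0,0.2],"turn": 0,"hand": 4},
    {"offset": [0,0,0.4],"turn": 0.1,"hand": 4},
    {"offset": [0,0,0.4],"turn": 0.22,"hand": 4},
    {"offset": [0,0,0.4],"turn": 0.34,"hand": 4},
    {"offset": [0,0,0.4],"turn": 0.46,"hand": 4},
  ],
)

```text
t: 7.4
tcp_pos: [0.5, -0.257, 0.1103]
orientation: [[-0.76, -0.65, -0.0], [-0.65, 0.76, 0.0], [0.0, 0.0, -1.0]]
ft_force: [-0.3, -0.7, -2.3]
gripper_width: 0.0399
grip_force: 2.3
```

```bash
python3 - <<'E'
from h import *
s=get_state();print(s["t"],s["joints"],s["ft_force"],s["wrist_torque"])
E
```

```text
7.4 [-7.26092760e+00  1.63151359e+01 -2.28081971e+01 -3.87674648e-03
 -5.08975114e+01 -4.21900331e+01] [-0.28645705 -0.74165774 -2.26458141] [0.029069   0.07011272 0.15639537]
```

apply_moves(
  motion=[
    {"offset": [0,0,0],"turn": 0.14,"hand": 4},
    {"offset": [0,0,0],"turn": 0.28,"hand": 4},
    {"offset": [0,0,0],"turn": 0.42,"hand": 4},
    {"offset": [0,0,0],"turn": 0.56,"hand": 4},
    {"offset": [0,0,0],"turn": 0.7,"hand": 4},
  ],
)

```text
t: 7.9
tcp_pos: [0.5005, -0.2568, 0.1104]
orientation: [[-1.0, -0.007, 0.0], [-0.007, 1.0, 0.0], [-0.0, 0.0, -1.0]]
ft_force: [1.4, 0.6, -2.1]
gripper_width: 0.0395
grip_force: 2.5
```

apply_moves(
  motion=[
    {"offset": [0,0,0],"turn": 0.06,"hand": 4},
    {"offset": [0,0,0],"turn": 0.12,"hand": 4},
    {"offset": [0,0,0],"turn": 0.18,"hand": 4},
    {"offset": [0,0,0],"turn": 0.23,"hand": 4},
    {"offset": [0,0,0],"turn": 0.26,"hand": 4},
  ],
)

```text
t: 8.4
tcp_pos: [0.5006, -0.2569, 0.1104]
orientation: [[-0.969, 0.247, 0.001], [0.247, 0.969, 0.0], [-0.001, 0.0, -1.0]]
ft_force: [1.3, 0.6, -3.2]
gripper_width: 0.0401
grip_force: 2.3
```

```bash
python3 - <<'E'
from h import *
s=get_state();R=s["orientation"];print(s["t"],s["joints"],s["ft_force"],s["wrist_torque"],np.degrees(np.arctan2(R[1,1],R[0,1])))
E
```

```text
8.4 [-7.24375805e+00  1.63189917e+01 -2.27833190e+01 -2.07816332e-02
 -5.08578455e+01 -9.70260725e+01] [ 1.33657713  0.61606757 -3.24850346] [ 0.30964999 -0.4914003   0.12164533] 75.71706357178792
```

apply_moves(
  motion=[
    {"offset": [0,0,0],"turn": 0.02,"hand": 4},
    {"offset": [0,0,0],"turn": 0.04,"hand": 4},
    {"offset": [0,0,0],"turn": 0.06,"hand": 4},
    {"offset": [0,0,0],"turn": 0.07,"hand": 4},
    {"offset": [0,0,0],"turn": 0.07,"hand": 4},
  ],
)

```text
t: 8.9
tcp_pos: [0.5006, -0.257, 0.1104]
orientation: [[-0.95, 0.312, 0.001], [0.312, 0.95, 0.0], [-0.001, 0.0, -1.0]]
ft_force: [3.3, 2.6, -4.3]
gripper_width: 0.0397
grip_force: 5.8
```

```bash
python3 - <<'E'
from h import *
s=get_state();R=s["orientation"];print(s["t"],s["ft_force"],s["wrist_torque"],np.degrees(np.arctan2(R[1,1],R[0,1])))
E
```

```text
8.9 [ 3.34901134  2.57680671 -4.34191886] [ 0.7707155  -1.30013801  0.34590595] 71.81044875176526
```

apply_moves(
  motion=[
    {"offset": [0,0,0],"turn": 0.02,"hand": 4},
    {"offset": [0,0,0],"turn": 0.04,"hand": 4},
    {"offset": [0,0,0],"turn": 0.04,"hand": 4},
    {"offset": [0,0,0],"turn": 0.04,"hand": 4},
    {"offset": [0,0,0],"turn": 0.04,"hand": 4},
  ],
)

```text
t: 9.4
tcp_pos: [0.5006, -0.257, 0.1105]
orientation: [[-0.937, 0.348, 0.0], [0.348, 0.937, -0.0], [-0.0, -0.0, -1.0]]
ft_force: [3.5, 2.3, -5.5]
gripper_width: 0.0404
grip_force: 28.5
```

```bash
python3 - <<'E'
from h import *
s=get_state();R=s["orientation"];print(s["t"],s["ft_force"],s["wrist_torque"],np.degrees(np.arctan2(R[1,1],R[0,1])))
E
```

```text
9.4 [ 3.51389451  2.26850891 -5.52479208] [ 1.12157347 -1.64231215  1.85518851] 69.60499372281619
```

apply_moves(
  motion=[
    {"offset": [0,0,0],"turn": -0.07,"hand": 4},
    {"offset": [0,0,0],"turn": -0.14,"hand": 4},
    {"offset": [0,0,-0.5],"turn": -0.14,"hand": 4},
    {"offset": [0,0,-2],"turn": -0.14,"hand": 4},
    {"offset": [0,0,-5],"turn": -0.14,"hand": 4},
  ],
)

```text
t: 9.9
tcp_pos: [0.4982, -0.2571, 0.1595]
orientation: [[-0.976, 0.22, -0.005], [0.22, 0.976, 0.001], [0.005, -0.0, -1.0]]
ft_force: [-0.0, -0.4, 0.8]
gripper_width: 0.0402
grip_force: 0.0
```

apply_moves(
  motion=[
    {"offset": [0,0,-4],"turn": 0,"hand": 4},
    {"offset": [2,4,-5],"turn": 0,"hand": 4},
    {"offset": [4,8,-5],"turn": 0,"hand": 4},
    {"offset": [5,12,-5],"turn": 0,"hand": 4},
    {"offset": [5,12,-5],"turn": 0,"hand": 4},
  ],
)

```text
t: 10.4
tcp_pos: [0.4767, -0.1263, 0.2118]
orientation: [[-0.976, 0.216, 0.002], [0.216, 0.976, 0.0], [-0.001, 0.001, -1.0]]
ft_force: [0.4, -1.4, -0.2]
gripper_width: 0.0399
grip_force: 0.0
```

```bash
python3 - <<'E'
from h import *
np.set_printoptions(precision=4,suppress=True)
A=grab_frame("side"),grab_frame("top")
s=get_state();print(s["t"],s["tcp_pos"],s["ft_force"])
im=np.hstack([A[0]["frame"][120:270,180:330],A[1]["frame"][165:315,170:320]])[:,:,::-1]
cv2.imwrite("pics/e.png",cv2.resize(im,(800,400),interpolation=cv2.INTER_CUBIC))
for n in(0,1):
  h=cv2.cvtColor(A[n]["frame"],cv2.COLOR_RGB2HSV)
  m=((h[...,0]<15)&(h[...,1]>180)&(h[...,2]>120)).astype(np.uint8)
  x0,y0,x1,y1=((205,130,290,215),(208,200,280,275))[n]
  k=np.zeros_like(m);k[y0:y1,x0:x1]=1;m&=k
  nl,lab,st,ce=cv2.connectedComponentsWithStats(m)
  C=[(st[i,4],ce[i]) for i in range(1,nl) if st[i,4]>40];C.sort(key=lambda a:-a[0])
  W=[atz(A[n],c,.125) for _,c in C[:2]]
  if len(W)==2:
    d=W[0]-W[1];print("mid",(W[0]+W[1])/2,"slot angle",(np.degrees(np.arctan2(d[1],d[0]))+90)%180,"dist",np.linalg.norm(d))
p=[atz(A[1],(170+x*.375,165+y*.375),.108) for x,y in((515,207),(673,229))];d=p[0]-p[1];print("marks angle",np.degrees(np.arctan2(d[1],d[0])))
E
```

```text
10.5 [ 0.4772 -0.1287  0.2114] [-0.4049 -0.8393 -0.4886]
mid [ 0.5009 -0.2608  0.125 ] slot angle 81.40163480459807 dist 0.056340599040573765
mid [ 0.5002 -0.2578  0.125 ] slot angle 81.56568128349255 dist 0.057317518952491375
marks angle 81.50011450890477
```

View pics/e.png

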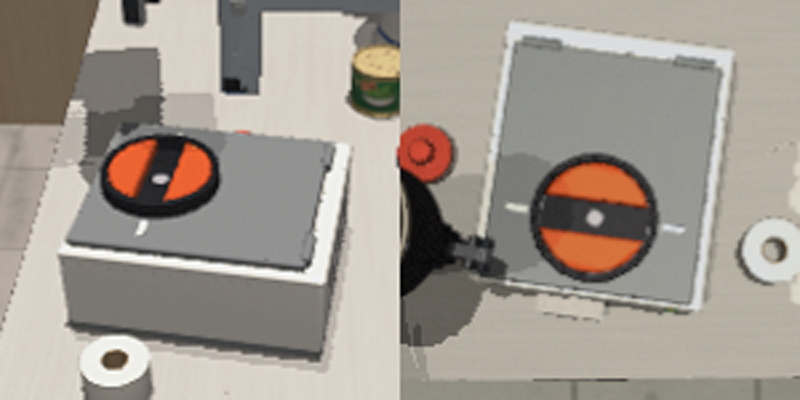

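The slot now points at the two white marks: 81.5° for the slot and 81.5° for the marks. The torque rose sharply to 1.9 N m at the stop. The hatch lies flat, the things around are unmoved, and the robot is clear of everything.

```bash
python3 -c "
from cell import *
print(hand_in())"
```

```text
the job is handed in; nothing more can be done
None
```

The hatch is fully shut and the disc is turned clockwise to its stop, with its slot on the white marks; the job was handed in at about 10.5 s of the 51 s allowed, with the robot clear and the roll, timer and tin still in place in the last picture (the marker and ladle were out of its frame).

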